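# Put the ring tray away and shut the cabinet

### The arm

A 7-joint arm with a two-finger parallel gripper is mounted at the origin on the work surface. World frame = base frame: x ahead of the robot, y to its left, z up, the work surface at z = 0. Lengths are in m, angles in rad, forces in N, time in s.
With the tool pointing down it reaches from about 0.425 to 0.95 m from the base axis. Payload 16.7 kg.
Tool frame: the origin (TCP) lies midway between the tips of the shut fingers; the grasp point (between the pads) lies 19 mm behind it; z points along the fingers, y is the line along which they close (so a half turn about z gives the same grasp; the last joint's range is limited). The gripper opens to 94 mm and grips with 3 to 60 N. Pads are 16 mm wide; open, the fingers measure 119 mm over their backs; the gripper's body (75 mm by 177 mm) begins 78 mm behind the grasp point.
Start: joints at [-1.375, 0.426, 0.074, 1.606, -0.034, 1.111, -0.067], TCP at [0.228, 0.635, 0.205] pointing down, gripper open.
Joint ranges: [-2.85, 2.85], [-0.5, 2.14], [-1.23, 1.37], [0.21, 2.46], [-1.02, 4.16], [0.16, 2.05], [-2.73, 2.73]. Speed limits (rad/s): [1.89, 1.89, 2.39, 2.39, 3.01, 3.01, 3.01].

### API

Orientations are given as a unit quaternion [w, x, y, z].
In Python, from plant import env, cams, job gives the robot as it stands. The module is installed in compiled form; this text tells all that it offers.
- The arm moves only by the tool arm_command, never from a script. Its argument "targets" is one flat list of numbers, 4 for each row, row after row: the shift along the tool's x, y, z as a fraction of full scale, then the turn about the tool's z as a fraction of full scale. In form: [x, y, z, roll, x, y, z, roll, ...]. A call has 1 to 5 rows; each row is the pose to reach, as a shift and turn from the pose commanded when the call began, along the tool's axes at that moment, turning the shorter way round; what a row does not reach only later rows make up. Full scale, the value 1, is 100 mm for a shift and 360 degrees for a turn. A row lasts 1/10 s, in which the tool goes at most 50 mm and 8.59 degrees, less where a joint would pass 70% of its speed; a pose out of reach is approached as far as the arm can. A call with a number of a shift or a turn outside -1 to 1 is refused whole. A call with a gripper value outside its range is refused whole. "grip" is the opening, from 0 (shut) to 1 (fully open), set as the call begins (left out, the last holds). The fingers move at their own pace and stop on an object; "grip_force" is the grip in N (left out, the last holds). Time passes only in rows, so rows that repeat a pose let the fingers close. It gives the time, the measured TCP pose, the force, the opening and the grip force at its end, in the units of the state.
- env.sense(): the state, without advancing time (a new reading comes with each control period).
- cams.read_camera(name): name is "scene" or "top" or "wrist"; returns a dict with "pixels" (420x560x3 uint8, red, green, blue), "fx", "fy", "cx", "cy" (pixels), "k1" (the pictures are not rectified: a ray, as slopes to the right and down, at radius r is drawn at 1 + k1 r^2 times it, then the intrinsics apply), "world_to_cam" (4x4, takes a point from world to camera coordinates). Camera axes: x right, y down, z forward; pixel columns grow to the right and rows downward; lengths in m; the calibration is good to about 2 mm. A picture is of the moment at which its call begins. There is no depth.
- job.finish_job(): hands the job in; it is judged then, once.
The state is a dict: "time": time; "q": joint angles; "qvel": joint speeds; "effort": joint torques, N m; "tcp_pos": TCP position; "tcp_rot": TCP orientation; "ft_force": force on the tool from outside, world axes, zero at the start; "ft_torque": the same for the moment, N m; "grip_width": finger opening in m; "finger_force": force on a finger pad.
Only numpy, scipy, OpenCV 4.12 (cv2) and the standard library are available. Lean on these libraries where they do the work, as an engineer would, in place of code of your own. Each camera call takes 0.05 s, during which the arm holds its last target. There are 200 camera calls.

### The job

Put the ring tray away for the night using fingertip pushes only: first push the half-out tray all the way home into the little green cabinet, then push the cabinet's door fully shut. Do not lift or tip the tray, keep the bangle lying in it, and leave the jar, the hammer and the loupe where they are.

Things in the scene. Friction and masses are not known exactly. Their poses are not given: they have to be found in the camera images.
- cabinet: Low green steel cabinet fixed to the bench, 180 deep (x) x 180 wide (y) x 75 high, floorless. Origin: centre of its footprint at bench height; x points from the open front (-90) to the back, y to the door's hinge side. Inside 164 wide, back wall's inner face at x = +82, roof underside z = 67. Notch in the roof's front edge, y -60 to 60, x -90 to -40: room for fingers from above.
- tray: Loose wooden tray, 155 long (x) x 150 wide, about 0.4 kg, on the bench, half out of the cabinet, roughly in line with it. Origin: centre of underside; x points into the cabinet. Front wall 50 high, outer face x = -77.5, other walls 30 high. Velvet roll with 5 fixed rings along -y. Home it touches the back wall: origin at x = +4.5 of the cabinet, front face 17 inside the cabinet's front edge.
- bangle: Loose brass bangle, outer diameter 64, inner 52, 8 high, lying flat on the tray floor. Origin: centre of its underside.
- door (a joint): Door angle in rad: 0 = shut, 1.57 = straight out from the front on the +y side, limit 2.3; starts 1.55 to 2.15. Upright hinge, light friction (0.06 N m), no spring or latch: stays where left. Opens clockwise seen from above. Panel 178 wide, 12 thick, from 6 to 72 above the bench, no handle (brass disc and grey panel on its outer face are flat).
- door_hinge (a point): Point on the hinge axis at x = -90, y = +90, z = 39 in the cabinet's frame; does not move with the door. The shut door runs from here along the cabinet's -y; its inner face passes through the axis, its outer face lies 12 outside it.
- door_edge (a point): Point on the door's outer face at its free edge, 178 from the hinge along the door, half way up.
- jar: Bystander: round jar with yellow label and brass lid, 64 diameter, 75 high, standing on the bench to the -y side of the tray. Origin: centre of its underside.
- hammer: Bystander: hammer 240 long with wooden handle, lying on the bench beyond the jar. Origin: middle, at bench height; x along the handle to the head.
- loupe: Bystander: black round eye loupe, 40 diameter, 30 high, standing on the bench beside the cabinet on its +y (hinge) side. Origin: centre of its underside.
Not all that is in view belongs to the job. Of the things shaped like the tray, the wooden one is meant.

How it is judged:
On the way, in this order (a step that is already met when the one before it is completed fails the run):
1. the tray is pushed home (within 7 mm of the back wall) while the door is still open (x of tray in the frame of cabinet above -0.0025 m and value of joint door above 0.5 rad), for 0.2 s.
2. the door is pushed shut (value of joint door below 0.06 rad), for 0.2 s.
At the end, for the whole second after the job is handed in: The tray stands on the bench inside the cabinet, at rest and within 7 mm of the back wall, the bangle lies in it, the door is shut to within 0.06 rad, and jar, hammer and loupe are within 20 mm of where they began (x of tray in the frame of cabinet above -0.0025 m and value of joint door below 0.06 rad and linear speed of tray below 0.02 m/s and z of tray in the frame of cabinet below 0.006 m and z of bangle in the frame of tray below 0.02 m and distance of each of jar, hammer, loupe from where it was at the start of the episode below 0.02 m); the robot touches nothing.
It fails at once if the tray is lifted off the bench (over 10 mm) or tipped (over 0.12 rad) (z of tray in the frame of cabinet above 0.01 m or angle between tray's own z axis and vertical above 0.12 rad).
It fails at once if the bangle is lifted from the tray floor or taken out (not (z of bangle in the frame of tray below 0.02 m)).
It fails at once if the jar, hammer or loupe is displaced by over 20 mm (distance of any of jar, hammer, loupe from where it was at the start of the episode above 0.02 m).
It also fails if it takes over 54 s, if anything falls off the work surface, if the arm or the gripper's body presses on something with over 40 N, if the wrist force passes 120 N, or if a joint passes its speed limit or range.

## Working session

There is one attempt and no reset: what is moved stays moved. The work goes in short steps, Python scripts to look and compute and a tool call to move; the robot and the scene stay as the last step left them, time stands still between calls to the robot, and variables do not carry over. Pictures are saved under pics/ and viewed, at most 10 in all, crops included, and the job is handed in when it is done.

Besides the shell and the picture viewer there is one more tool, called after "Request:" as name(argument=value, ...) on one line, values as JSON. arm_command: Moves the arm, as the interface text tells. Its arguments: {"type":"object","properties":{"targets":{"type":"array","items":{"type":"number","minimum":-1,"maximum":1}},"grip":{"type":"number"},"grip_force":{"type":"number"}},"required":["targets"]}

```bash
mkdir -p pics
python3 - <<'E'
from plant import env,cams,job
import cv2,pickle
s=env.sense();print({k:s[k] for k in('time','tcp_pos','tcp_rot','ft_force','grip_width')})
d={}
for n in('scene','top'):
    d[n]=cams.read_camera(n);cv2.imwrite(f'pics/{n}0.png',d[n]['pixels'][:,:,::-1])
pickle.dump(d,open('c0.pkl','wb'))
E
```

```text
{'time': 0.0, 'tcp_pos': array([0.22804766, 0.63484324, 0.20478134]), 'tcp_rot': array([-5.70964582e-05,  1.71564117e-01,  9.85172750e-01, -6.34451450e-04]), 'ft_force': array([-0.17346913, -0.13520486,  0.12763064]), 'grip_width': 0.09421771150517903}
```

View pics/top0.png

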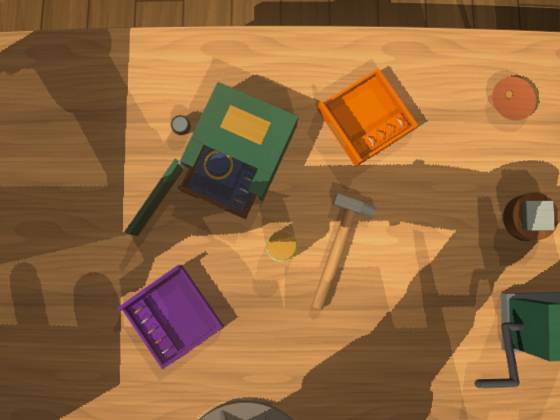

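View pics/scene0.png

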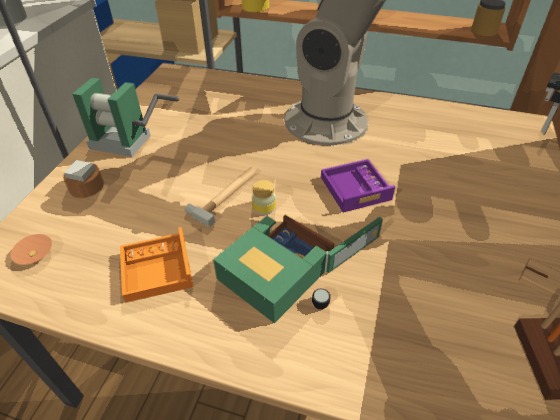

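```bash
cat > h.py <<'E'
import numpy as np,cv2
def K(c): return np.array([[c['fx'],0,c['cx']],[0,c['fy'],c['cy']],[0,0,1.]])
def dist(c): return np.array([c['k1'],0,0,0,0.])
def ray(c,uv):
    n=cv2.undistortPoints(np.array([[uv]],float),K(c),dist(c))[0,0]
    T=np.array(c['world_to_cam']);R=T[:3,:3];o=-R.T@T[:3,3]
    return o,R.T@np.array([n[0],n[1],1])
def onz(c,uv,z):
    o,d=ray(c,uv);return (o+d*(z-o[2])/d[2])
def proj(c,P):
    T=np.array(c['world_to_cam'])
    return cv2.projectPoints(np.array(P,float).reshape(-1,1,3),cv2.Rodrigues(T[:3,:3])[0],T[:3,3],K(c),dist(c))[0][:,0]
E
python3 - <<'E'
import pickle,cv2,numpy as np
from h import *
d=pickle.load(open('c0.pkl','rb'));c=d['top'];im=c['pixels'][:,:,::-1]
a=np.clip(im[75:245,115:310].astype(float)*1.6,0,255).astype('uint8')
cv2.imwrite('pics/crop0.png',cv2.resize(a,None,fx=3.5,fy=3.5,interpolation=cv2.INTER_CUBIC))
print(-np.array(c['world_to_cam'])[:3,:3].T@np.array(c['world_to_cam'])[:3,3], c['k1'])
h=cv2.cvtColor(im,cv2.COLOR_BGR2HSV)
m=cv2.inRange(h,(55,90,20),(85,255,255));m[:, 320:]=0
cs=cv2.findContours(m,0,2)[0]
for k in cs:
    if cv2.contourArea(k)>100:
        print(cv2.contourArea(k),cv2.minAreaRect(k),cv2.approxPolyDP(k,3,True)[:,0].tolist())
E
```

```text
[ 0.42870235 -0.06829789  1.11168444] -0.10381002661111854
1107.0 ((251.30137634277344, 149.3718719482422), (63.53318786621094, 46.52341842651367), 39.66783905029297) [[276, 161], [274, 157], [271, 161], [268, 150], [263, 148], [267, 147], [264, 140], [268, 133], [264, 146], [234, 134], [237, 138], [231, 139], [234, 141], [229, 147], [226, 139], [220, 146], [217, 143], [212, 147], [257, 167], [253, 181], [268, 179]]
```

View pics/crop0.png

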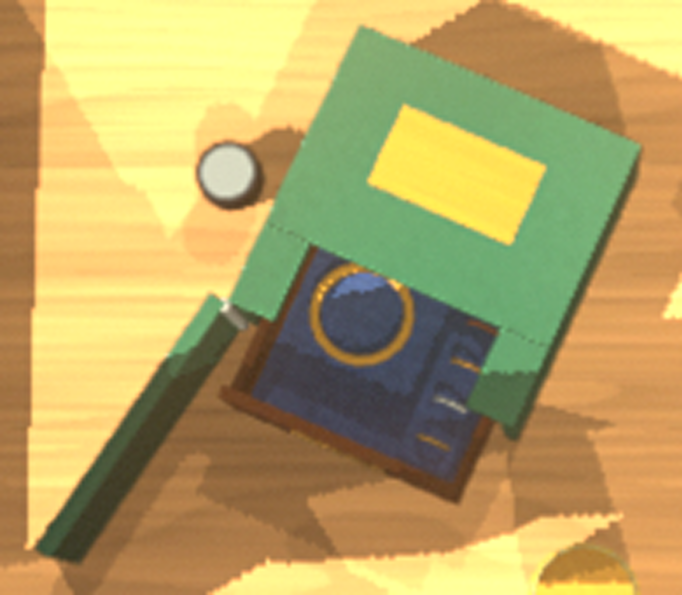

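The brown tray at about (220,190) in the top view sits half out of the green cabinet and holds the bangle and rings. The orange one (368,117) and the purple one (172,315) are free-standing plastic look-alikes. Brown is the wooden one in the cabinet, and the crop confirms it.

```bash
cat > geo.py <<'E'
import pickle,numpy as np
from scipy.optimize import least_squares
from h import *
d=pickle.load(open('c0.pkl','rb'));c=d['top']
f=lambda u,v:((u+.5)/3.5-.5+115,(v+.5)/3.5-.5+75)
W=lambda u,v,z:onz(c,f(u,v),z)[:2]
obs=np.array([W(361,27,.075),W(641,149,.075),W(512,425,.075)])
mod=np.array([[.09,.09],[.09,-.09],[-.09,-.09]])
def T(p,m): C,S=np.cos(p[2]),np.sin(p[2]);return m@np.array([[C,S],[-S,C]])+p[:2]
r=least_squares(lambda p:(T(p,mod)-obs).ravel(),[.6,.1,-.4]);cab=r.x
def inv(w): C,S=np.cos(cab[2]),np.sin(cab[2]);return (np.asarray(w)-cab[:2])@np.array([[C,-S],[S,C]])
E
python3 - <<'E'
from geo import *
print('cab',cab,np.degrees(cab[2]),r.fun*1000)
for n,u,v,z in [('trayL',222,397,.05),('trayR',460,503,.05),('trayRin',490,420,.03),('bangle',362,313,.013),('doorO1',212,296,.072),('doorO2',38,550,.072),('loupe',228,174,.03)]:
    w=W(u,v,z);print(n,w.round(4),(inv(w)*1000).round(1))
a=inv(W(38,550,.072))-inv(W(212,296,.072));print('door ang',np.arctan2(-a[0],-a[1]))
a=inv(W(460,503,.05))-inv(W(222,397,.05));print('tray yaw',np.arctan2(a[0],-a[1]))
m=cv2.inRange(cv2.cvtColor(c['pixels'],cv2.COLOR_RGB2HSV),(20,100,80),(35,255,255))
w=onz(c,(281,245),.075)[:2];print('jar',w,inv(w)*1000)
print(onz(c,(355,205),.02),onz(c,(318,306),.01))
# scene-view check of cabinet roof corners
P=[list(T(cab,np.array([m]))[0])+[.075] for m in [[.09,.09],[.09,-.09],[-.09,-.09],[-.09,.09]]]
print(proj(d['scene'],P).round(1).tolist())
E
```

```text
cab [ 0.67369405  0.01087188 -0.42519398] -24.361820635747886 [ 1.72647171  0.75804842  1.02523464 -0.62082572 -2.75170635 -0.1372227 ]
trayL [0.5771 0.1362] [-139.7   74.3]
trayR [ 0.5151 -0.0031] [-138.7  -78.2]
trayRin [ 0.5659 -0.0193] [-85.7 -72. ]
bangle [0.6333 0.0592] [-56.7  27.3]
doorO1 [0.6326 0.1389] [-90.3  99.7]
doorO2 [0.4864 0.2362] [-263.5  128. ]
loupe [0.7155 0.1393] [-14.9 134.3]
door ang 1.7327590611755461
tray yaw 0.0065206725889408665
jar [ 0.46053398 -0.07352895] [-159.36489664 -164.81366577]
[ 0.54537207 -0.22827866  0.02      ] [ 0.33609287 -0.15041989  0.01      ]
[[273.4, 303.5], [212.7, 258.4], [266.7, 214.5], [326.3, 251.6]]
```

Request:
arm_command(targets=[-0.2,-0.2,0,0.0128,-0.2,-0.2,0,0.0128,-0.2,-0.2,0,0.0128], grip=0.6)

```text
time: 0.4
tcp_pos: [0.2405, 0.6093, 0.2054]
tcp_rot: [-0.0, 0.211, 0.977, -0.0]
ft_force: [-0.8, 0.3, -0.2]
grip_width: 0.0732
finger_force: 0.0
```

```bash
cat > st.py <<'E'
from plant import env
from geo import *
s=env.sense();p=s['tcp_pos']
C,S=np.cos(cab[2]),np.sin(cab[2]);R=np.array([[C,-S],[S,C]])
print(s['time'],'cab mm',(inv(p[:2])*1000).round(1),'z',p[2].round(4),'F cab',(s['ft_force'][:2]@R).round(1),s['ft_force'][2].round(1),'q',np.round(s['tcp_rot'],4),'grip',s['grip_width'].round(4))
E
python3 st.py
```

```text
Traceback (most recent call last):
  File "st.py", line 5, in <module>
    print(s['time'],'cab mm',(inv(p[:2])*1000).round(1),'z',p[2].round(4),'F cab',(s['ft_force'][:2]@R).round(1),s['ft_force'][2].round(1),'q',np.round(s['tcp_rot'],4),'grip',s['grip_width'].round(4))
                                                                                                                                                                               ^^^^^^^^^^^^^^^^^^^^^
AttributeError: 'float' object has no attribute 'round'
```

Request:
arm_command(targets=[-0.93,-0.73,0,0,-0.93,-0.73,0,0,-0.93,-0.73,0,0,-0.93,-0.73,0,0])

```text
time: 0.8
tcp_pos: [0.2964, 0.503, 0.2059]
tcp_rot: [0.0, 0.212, 0.977, 0.0]
ft_force: [-0.3, 1.0, -0.0]
grip_width: 0.0564
finger_force: 0.0
```

Request:
arm_command(targets=[-0.93,-0.73,0,0,-0.93,-0.73,0,0,-0.93,-0.73,0,0,-0.93,-0.73,0,0])

```text
time: 1.2
tcp_pos: [0.3505, 0.399, 0.2058]
tcp_rot: [0.0, 0.212, 0.977, 0.0]
ft_force: [-0.1, 0.3, 0.1]
grip_width: 0.0565
finger_force: 0.0
```

Request:
arm_command(targets=[-0.93,-0.73,0,0,-0.93,-0.73,0,0,-0.93,-0.73,0,0,-0.93,-0.73,0,0])

```text
time: 1.6
tcp_pos: [0.405, 0.2948, 0.2057]
tcp_rot: [0.0, 0.212, 0.977, 0.0]
ft_force: [0.4, 1.1, -0.6]
grip_width: 0.0565
finger_force: 0.0
```

Request:
arm_command(targets=[-0.93,-0.73,0,0,-0.93,-0.73,0,0,-0.93,-0.73,0,0,-0.93,-0.73,0,0])

```text
time: 2.0
tcp_pos: [0.4597, 0.1904, 0.2056]
tcp_rot: [0.0, 0.212, 0.977, 0.0]
ft_force: [-0.8, 0.4, -0.0]
grip_width: 0.0562
finger_force: 0.0
```

```bash
sed -i "s/s\['grip_width'\].round(4)/s['grip_width']/" st.py; python3 st.py
```

```text
2.0 cab mm [-269.    75.2] z 0.2056 F cab [-0.9  0.1] -0.0 q [3.000e-04 2.115e-01 9.774e-01 0.000e+00] grip 0.05620510785054052
```

Request:
arm_command(targets=[-0.89,-0.75,0,0,-0.89,-0.75,0,0,-0.89,-0.75,0,0,-0.89,-0.75,0,0])

```text
time: 2.4
tcp_pos: [0.5097, 0.0858, 0.2054]
tcp_rot: [0.0, 0.211, 0.977, -0.0]
ft_force: [-0.8, 0.4, 0.0]
grip_width: 0.0564
finger_force: 0.0
```

Request:
arm_command(targets=[0,0,0.4,0,0,0,0.8,0,0,0,0.9,0,0,0,0.9,0])

```text
time: 2.8
tcp_pos: [0.5078, 0.0872, 0.1146]
tcp_rot: [-0.001, 0.21, 0.978, -0.001]
ft_force: [0.6, 0.5, 0.3]
grip_width: 0.0565
finger_force: 0.0
```

Request:
arm_command(targets=[0,0,0.3,0,0,0,0.6,0,0,0,0.8,0,0,0,0.9,0,0,0,0.9,0])

```text
time: 3.3
tcp_pos: [0.509, 0.086, 0.0258]
tcp_rot: [-0.0, 0.211, 0.978, 0.0]
ft_force: [0.8, -0.5, -0.1]
grip_width: 0.0565
finger_force: 0.0
```

```bash
python3 st.py
python3 - <<'E'
from plant import cams
import cv2
c=cams.read_camera('top');a=c['pixels'][75:245,115:310,::-1]
cv2.imwrite('pics/t1.png',cv2.resize(a,None,fx=3,fy=3))
E
```

```text
3.3 cab mm [-181.     0.5] z 0.0258 F cab [ 0.9 -0.1] -0.1 q [-1.000e-04  2.106e-01  9.776e-01  1.000e-04] grip 0.056500102072262345
```

View pics/t1.png

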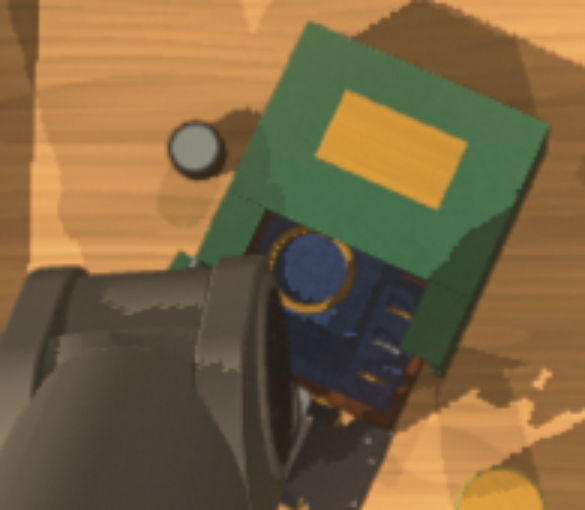

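The arm hides the door, but the fingers are down in front of the tray, whose front wall runs from about (290,385) to (390,430). Pushing gently now.

Request:
arm_command(targets=[-0.1,0,0,0,-0.2,0,0,0,-0.28,0,0,0,-0.32,0,0,0,-0.36,0,0,0])

```text
time: 3.85
tcp_pos: [0.5414, 0.0704, 0.0255]
tcp_rot: [-0.001, 0.211, 0.977, 0.0]
ft_force: [-5.7, 3.1, 4.5]
grip_width: 0.0564
finger_force: 3.0
```

Request:
arm_command(targets=[-0.04,0,0,0,-0.08,0,0,0,-0.12,0,0,0,-0.16,0,0,0,-0.2,0,0,0])

```text
time: 4.35
tcp_pos: [0.5591, 0.0622, 0.0254]
tcp_rot: [-0.001, 0.211, 0.977, -0.0]
ft_force: [-6.4, 2.9, 5.2]
grip_width: 0.0566
finger_force: 3.1
```

Request:
arm_command(targets=[-0.04,0,0,0,-0.08,0,0,0,-0.12,0,0,0,-0.16,0,0,0,-0.2,0,0,0])

```text
time: 4.85
tcp_pos: [0.5773, 0.054, 0.0254]
tcp_rot: [-0.001, 0.211, 0.977, -0.0]
ft_force: [-6.8, 2.3, 5.0]
grip_width: 0.0569
finger_force: 3.3
```

```bash
python3 st.py
```

```text
4.85 cab mm [-105.6   -0.5] z 0.0254 F cab [-7.2 -0.7] 5.0 q [-9.000e-04  2.110e-01  9.775e-01 -0.000e+00] grip 0.056851232017503986
```

Request:
arm_command(targets=[-0.04,0,0,0,-0.08,0,0,0,-0.12,0,0,0,-0.15,0,0,0,-0.18,0,0,0])

```text
time: 5.35
tcp_pos: [0.5937, 0.0465, 0.0254]
tcp_rot: [-0.001, 0.211, 0.977, -0.0]
ft_force: [-7.3, 2.6, 5.6]
grip_width: 0.0564
finger_force: 3.3
```

Request:
arm_command(targets=[-0.02,0,0,0,-0.04,0,0,0])

```text
time: 5.55
tcp_pos: [0.5974, 0.0449, 0.0254]
tcp_rot: [-0.001, 0.211, 0.977, -0.0]
ft_force: [-6.0, 2.4, 5.0]
grip_width: 0.0562
finger_force: 3.2
```

```bash
python3 st.py
```

```text
5.55 cab mm [-83.6  -0.5] z 0.0254 F cab [-6.5 -0.3] 5.0 q [-9.000e-04  2.110e-01  9.775e-01 -0.000e+00] grip 0.05621888524254483
```

Request:
arm_command(targets=[-0.02,0,0,0,-0.03,0,0,0])

```text
time: 5.75
tcp_pos: [0.598, 0.0446, 0.0251]
tcp_rot: [-0.003, 0.211, 0.978, 0.0]
ft_force: [-21.1, 8.8, 19.2]
grip_width: 0.0566
finger_force: 11.6
```

Request:
arm_command(targets=[-0.01,0,0,0,-0.02,0,0,0])

```text
time: 5.95
tcp_pos: [0.598, 0.0446, 0.025]
tcp_rot: [-0.005, 0.21, 0.978, 0.0]
ft_force: [-32.0, 11.9, 25.1]
grip_width: 0.0566
finger_force: 16.8
```

The force jumped and the tool stopped moving, so the tray is against the back wall. Backing off and rising.

Request:
arm_command(targets=[0.05,0,0,0,0.1,0,0,0,0.4,0,0,0,0.8,0,0,0,0.8,0,0,0])

```text
time: 6.45
tcp_pos: [0.5256, 0.0772, 0.025]
tcp_rot: [-0.002, 0.21, 0.978, -0.0]
ft_force: [0.1, -0.5, 0.5]
grip_width: 0.0561
finger_force: 0.0
```

Request:
arm_command(targets=[0,0,-0.5,0,0,0,-1,0,0,0,-1,0], grip=0)

```text
time: 6.75
tcp_pos: [0.5333, 0.0758, 0.1311]
tcp_rot: [0.004, 0.212, 0.977, 0.002]
ft_force: [-0.4, -0.2, -0.6]
grip_width: 0.0361
finger_force: 0.0
```

Request:
arm_command(targets=[0.5,0.5,0,0,1,1,0,0,1,1,0,0,1,1,0,0])

```text
time: 7.15
tcp_pos: [0.4781, 0.2134, 0.1253]
tcp_rot: [-0.0, 0.208, 0.978, 0.001]
ft_force: [0.3, -1.4, 0.2]
grip_width: 0.0039
finger_force: 0.0
```

Request:
arm_command(targets=[0,0.5,0,0,0,1,0,0,0,1,0,0])

```text
time: 7.45
tcp_pos: [0.5226, 0.3051, 0.125]
tcp_rot: [0.001, 0.209, 0.978, 0.001]
ft_force: [-0.0, 0.1, -0.3]
grip_width: 0.0007
finger_force: 0.0
```

```bash
python3 st.py
python3 - <<'E'
from plant import cams
import cv2,pickle
c=cams.read_camera('top');pickle.dump({'top':c},open('c1.pkl','wb'));a=c['pixels'][75:245,115:310,::-1]
cv2.imwrite('pics/t2.png',cv2.resize(cv2.convertScaleAbs(a,alpha=1.5),None,fx=3.5,fy=3.5,interpolation=2))
E
```

```text
7.45 cab mm [-259.   205.7] z 0.125 F cab [-0.1  0.1] -0.3 q [6.000e-04 2.085e-01 9.780e-01 1.000e-03] grip 0.0006578810364959573
```

View pics/t2.png

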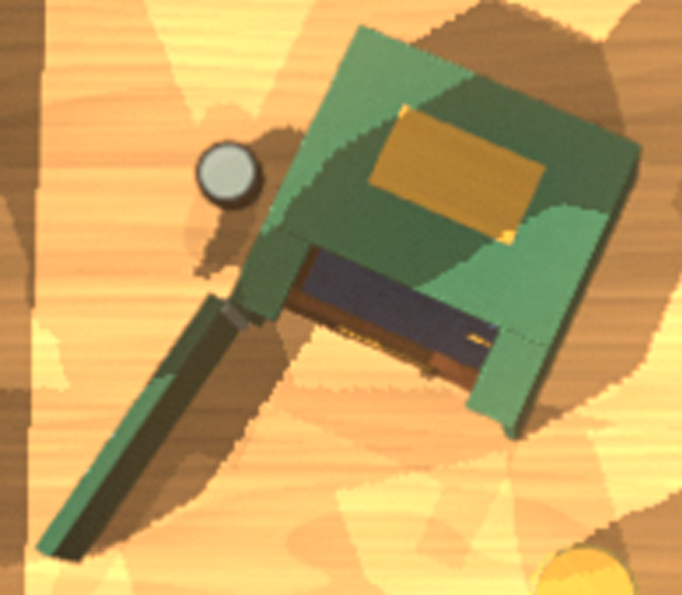

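The tray's front edge now runs from about (335,330) to (430,375), inside the cabinet front, and the door and loupe haven't moved. Checking its depth.

Run:
```python
from geo import *
for p in [(288,307),(335,329),(430,375),(472,385)]: print((inv(W(*p,.05))*1000).round(1))
P=[list(T(cab,np.array([m]))[0])+[.05] for m in [[-.073,.075],[-.073,-.075],[-.08,.075],[-.08,-.075]]]
print(((proj(c,P)-[115,75]+.5)*3.5-.5).round(0).tolist())
# door circle: contact radius .14 on the door, tool centre offset 12+13mm outside the inner face
for a in (1.73,1.5,1.25,1.0,.75,.5,.25,.1,.0):
    r_,o=.140,.012+.0125
    print(a,((np.array([-.09,.09])+r_*np.array([-np.sin(a),-np.cos(a)])+o*np.array([-np.cos(a),np.sin(a)]))*1000).round(0))
```

```text
[-75.8  61.7]
[-76.3  31. ]
[-78.1 -31.1]
[-73.3 -55.8]
[[270.0, 294.0], [502.0, 398.0], [265.0, 304.0], [497.0, 409.0]]
1.73 [-224.  136.]
1.5 [-231.  105.]
1.25 [-231.   69.]
1.0 [-221.   35.]
0.75 [-203.    4.]
0.5 [-179.  -21.]
0.25 [-148.  -40.]
0.1 [-128.  -47.]
0.0 [-114.  -50.]
```

Request:
arm_command(targets=[-0.35,-0.16,0,0,-0.35,-0.16,0.4,0,-0.35,-0.16,0.7,0,-0.35,-0.16,0.9,0,-0.35,-0.16,0.9,0])

```text
time: 8.0
tcp_pos: [0.5451, 0.2678, 0.033]
tcp_rot: [-0.001, 0.212, 0.977, -0.002]
ft_force: [0.3, 0.7, 0.7]
grip_width: 0.0005
finger_force: 0.0
```

```bash
python3 st.py
```

```text
8.0 cab mm [-223.1  181.1] z 0.033 F cab [-0.1  0.8] 0.7 q [-0.0013  0.2117  0.9773 -0.0018] grip 0.0004911152312269974
```

Request:
arm_command(targets=[0,-0.15,0,0,0,-0.3,0,0,0.01,-0.43,0,0,0.03,-0.55,0,0,0.06,-0.67,0,0])

```text
time: 8.5
tcp_pos: [0.513, 0.2106, 0.0361]
tcp_rot: [0.0, 0.211, 0.977, 0.0]
ft_force: [0.4, 0.9, -0.7]
grip_width: 0.0005
finger_force: 0.5
```

Request:
arm_command(targets=[0.02,-0.12,0,0,0.03,-0.24,0,0,0.02,-0.36,0,0,0.01,-0.48,0,0,-0.02,-0.6,0,0])

```text
time: 9.0
tcp_pos: [0.49, 0.1551, 0.0354]
tcp_rot: [-0.0, 0.211, 0.977, -0.0]
ft_force: [0.1, 0.2, -0.7]
grip_width: 0.0005
finger_force: 0.3
```

```bash
python3 st.py
```

```text
9.0 cab mm [-226.9   55.6] z 0.0354 F cab [0.  0.3] -0.7 q [-1.000e-04  2.110e-01  9.775e-01 -1.000e-04] grip 0.00046997471097223053
```

Request:
arm_command(targets=[-0.03,-0.11,0,0,-0.07,-0.22,0,0,-0.12,-0.33,0,0,-0.17,-0.42,0,0,-0.24,-0.51,0,0])

```text
time: 9.5
tcp_pos: [0.4912, 0.0989, 0.0355]
tcp_rot: [-0.0, 0.211, 0.977, 0.0]
ft_force: [0.6, 0.8, 0.8]
grip_width: 0.0007
finger_force: 0.3
```

Request:
arm_command(targets=[-0.08,-0.08,0,0,-0.16,-0.16,0,0,-0.25,-0.24,0,0,-0.34,-0.31,0,0,-0.43,-0.37,0,0])

```text
time: 10.0
tcp_pos: [0.5155, 0.0473, 0.0355]
tcp_rot: [-0.0, 0.211, 0.977, -0.0]
ft_force: [-0.2, 1.6, -0.1]
grip_width: 0.0008
finger_force: 0.3
```

```bash
python3 st.py
python3 - <<'E'
from plant import cams
import cv2
c=cams.read_camera('scene');a=c['pixels'][150:330,180:420,::-1]
cv2.imwrite('pics/s2.png',cv2.resize(a,None,fx=3,fy=3,interpolation=2))
E
```

```text
10.0 cab mm [-159.1  -32.1] z 0.0355 F cab [-0.8  1.4] -0.1 q [-0.000e+00  2.111e-01  9.775e-01 -1.000e-04] grip 0.0007786673234291307
```

View pics/s2.png

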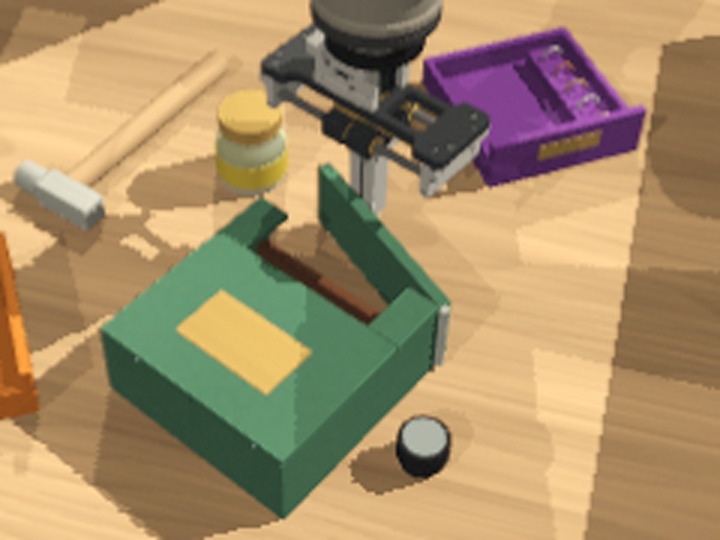

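The door, from (330,190) to (440,300), is nearly shut with the finger on its outer face. Continuing.

Request:
arm_command(targets=[-0.1,-0.05,0,0,-0.2,-0.1,0,0,-0.3,-0.13,0,0,-0.38,-0.15,0,0,-0.42,-0.16,0,0])

```text
time: 10.55
tcp_pos: [0.5475, 0.0157, 0.0355]
tcp_rot: [0.0, 0.211, 0.977, -0.0]
ft_force: [-0.8, 0.3, 0.1]
grip_width: 0.0007
finger_force: 0.2
```

Request:
arm_command(targets=[-0.02,0,0,0,-0.04,0,0,0])

```text
time: 10.75
tcp_pos: [0.5503, 0.0148, 0.0354]
tcp_rot: [-0.0, 0.211, 0.977, -0.0]
ft_force: [-0.3, -0.9, -0.3]
grip_width: 0.0004
finger_force: 0.2
```

Request:
arm_command(targets=[-0.02,0,0,0,-0.03,0,0,0])

```text
time: 10.95
tcp_pos: [0.5526, 0.0138, 0.0354]
tcp_rot: [-0.001, 0.211, 0.978, -0.0]
ft_force: [-7.4, 2.7, 6.5]
grip_width: 0.0004
finger_force: 3.6
```

```bash
python3 st.py
```

```text
10.95 cab mm [-111.5  -47.3] z 0.0354 F cab [-7.9 -0.6] 6.5 q [-6.000e-04  2.108e-01  9.775e-01 -0.000e+00] grip 0.0004265297498208403
```

Contact force is rising, so the door is at its stop. One more small nudge, a short hold, then retreat.

Request:
arm_command(targets=[-0.015,0,0,0,-0.015,0,0,0,-0.015,0,0,0])

```text
time: 11.25
tcp_pos: [0.5526, 0.0138, 0.0353]
tcp_rot: [-0.002, 0.211, 0.978, 0.0]
ft_force: [-12.2, 3.5, 9.4]
grip_width: 0.0008
finger_force: 6.1
```

Request:
arm_command(targets=[0.1,0,0,0,0.3,0,0,0,0.6,0,0,0,0.6,0,0,0])

```text
time: 11.65
tcp_pos: [0.4966, 0.0389, 0.0352]
tcp_rot: [-0.001, 0.21, 0.978, 0.0]
ft_force: [-0.6, 0.5, -0.6]
grip_width: 0.0004
finger_force: 0.0
```

Request:
arm_command(targets=[0,0,-0.5,0,0,0,-1,0,0,0,-1,0,0,0,-1,0])

```text
time: 12.05
tcp_pos: [0.5007, 0.038, 0.1366]
tcp_rot: [0.001, 0.211, 0.978, 0.001]
ft_force: [-0.8, -0.5, -0.8]
grip_width: 0.0003
finger_force: 0.0
```

Request:
arm_command(targets=[0.5,0.5,0,0,1,1,0,0,1,1,0,0,1,1,0,0])

```text
time: 12.45
tcp_pos: [0.4475, 0.1746, 0.1342]
tcp_rot: [-0.001, 0.208, 0.978, -0.0]
ft_force: [-0.1, -1.2, 0.4]
grip_width: 0.0008
finger_force: 0.0
```

Request:
arm_command(targets=[0,0.5,0,0,0,1,0,0,0,1,0,0])

```text
time: 12.75
tcp_pos: [0.4922, 0.2664, 0.1339]
tcp_rot: [-0.0, 0.209, 0.978, 0.0]
ft_force: [0.7, 0.1, -1.2]
grip_width: 0.0005
finger_force: 0.0
```

```bash
python3 st.py
python3 - <<'E'
from plant import cams
import cv2
c=cams.read_camera('top');a=c['pixels'][75:245,115:310,::-1]
cv2.imwrite('pics/t3.png',cv2.resize(cv2.convertScaleAbs(a,alpha=1.5),None,fx=3.5,fy=3.5,interpolation=2))
E
```

```text
12.75 cab mm [-270.8  157.9] z 0.1339 F cab [0.6 0.4] -1.2 q [-2.000e-04  2.085e-01  9.780e-01  1.000e-04] grip 0.0004937795155907231
```

View pics/t3.png

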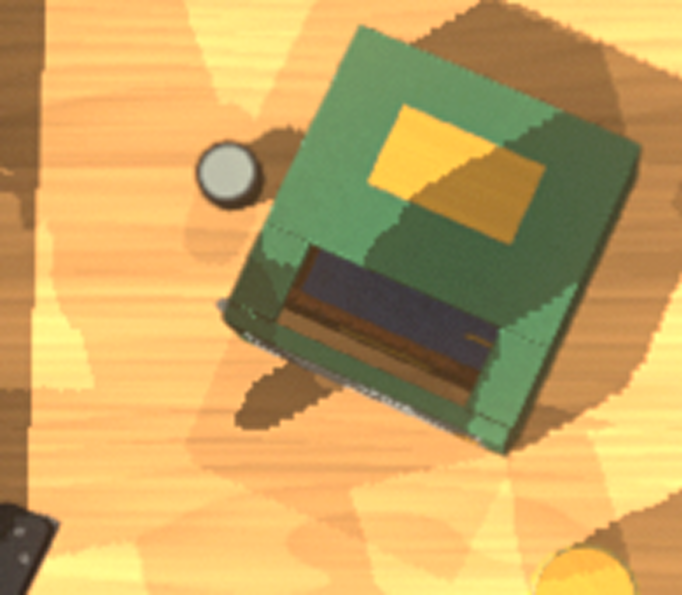

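The door lies flush along the front, from (225,315) to (505,450). The tray is home, the loupe and jar are unmoved, and the arm is clear.

```bash
python3 -c "
from plant import job
print(job.finish_job())"
```

```text
the job is handed in; nothing more can be done
None
```

I pushed the tray home against the cabinet's back wall, then pushed the door fully shut, and handed the job in at about 13 s with the arm clear; the hand-in gave no verdict, but the last picture shows the door flush, the tray home and the loupe and jar unmoved (the bangle is out of sight under the roof and the hammer was out of frame).

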